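Pin the sliding jig with its guide rod

ROBOT

A 6-joint arm with a two-finger parallel gripper is mounted at the origin on the work surface. World frame = base frame: x ahead of the robot, y to its left, z up, the work surface at z = 0. Lengths are in m, angles in rad, forces in N, time in s.
With the tool pointing down it reaches from about 0.25 to 0.725 m from the base axis. Payload 4 kg.
Tool frame: the origin (TCP) lies midway between the tips of the shut fingers; the grasp point (between the pads) lies 19 mm behind it; z points along the fingers, y is the line along which they close (so a half turn about z gives the same grasp; the last joint's range is limited). The gripper opens to 85 mm and grips with 20 to 120 N. Pads are 22 mm wide; open, the fingers measure 114 mm over their backs; the gripper's body (76 mm by 85 mm) begins 54 mm behind the grasp point. The pads swing forward as they close: fully open they stand 13 mm farther back than shut.
Start: joints at [-1.208, 0.241, 0.005, 1.335, 0, 1.571], TCP at [0.177, -0.467, 0.231] pointing down, gripper open.
Joint ranges: [-2.72, 2.72], [-1.05, 1.87], [-1.09, 1.28], [-1.99, 2.15], [-1.42, 1.44], [-3.14, 3.14]. Speed limits (rad/s): [2.79, 2.79, 3.14, 3.14, 3.14, 3.14].

INTERFACE

Orientations are given as a unit quaternion [x, y, z, w].
In Python, from workcell import bot gives the robot as it stands.
- The arm moves only by the tool move_arm, never from a script. Its argument "motion" is a list of rows, each an object of numbers: "x", "y", "z": the shift along the tool's x, y, z in cm; "yaw": the turn about the tool's z in degrees. A call has 1 to 20 rows; each row is the pose to reach, as a shift and turn from the pose commanded when the call began, along the tool's axes at that moment; what a row does not reach only later rows make up. A row lasts 1/8 s, in which the tool goes at most 62.5 mm and 10.7 degrees, less where a joint would pass 70% of its speed; a pose out of reach is approached as far as the arm can. A call with a gripper value outside its range is refused whole. "gripper" is the opening, from -1 (shut) to 1 (fully open), set as the call begins (left out, the last holds). The fingers move at their own pace and stop on an object; the grip force is fixed at half the most. Time passes only in rows, so rows that repeat a pose let the fingers close. It gives the time, the measured TCP pose, the force, the opening and the grip force at its end, in the units of the state.
- bot.get_obs(): the state, without advancing time (a new reading comes with each control period).
- bot.camera(name): name is "scene" or "side" or "wrist"; returns the picture (420x560x3 uint8, blue, green, red); there is no depth.
- bot.camera_model(name): a dict with "K" (3x3 intrinsics, pixels), "world_from_camera" (4x4, takes a point from camera to world coordinates). Camera axes: x right, y down, z forward; pixel columns grow to the right and rows downward; lengths in m; the calibration is good to about 2 mm. A picture is of the moment at which its call begins: read the wrist's pose just before it. camera_model takes no time and is no camera call; for the wrist camera it gives the pose at the moment of the call.
- bot.job_done(): hands the job in; it is judged then, once.
Trained networks look in the newest picture that a camera, given by its name, has taken for a name from the list of things; names that differ only in an ending like _2 or _b are one class to them, and where a whole thing is asked for, a point or a joint stands for the part that bears it (a point fixed in the world has none). Each returns a list of dicts, best first, with "score" (0 to 1); they miss things now and then, are a little off and sometimes report something else, mostly with a low value. They report only what shows in the picture. A call takes as long as a camera call. They do not tell look-alikes from the thing itself.
- bot.cut_out(camera, name): "mask" (420x560 bool, what is visible of it) and "centre" ([row, column] in pixels, amid what is visible of it).
The state is a dict: "clock": time; "joint_pos": joint angles; "joint_vel": joint speeds; "tau": joint torques, N m; "eef_pos": TCP position; "tool_rot": TCP orientation; "ft_force": force on the tool from outside, world axes, zero at the start; "ft_torque": the same for the moment, N m; "grip_width": finger opening in m; "grasp_force": force on a finger pad.
Only numpy, scipy, OpenCV 4.12 (cv2) and the standard library are available. Lean on these libraries where they do the work, as an engineer would, in place of code of your own. Each camera call takes 0.05 s, during which the arm holds its last target. There are 200 camera calls.

TASK

On the workshop bench, push the jig's slide by its post until it is fully home against the end stop, so that the slide's bushing lines up under the bushing in the bridge. Then take the long guide rod from the rack (not the short pin), thread it from above through the bridge's bushing and on through the slide's bushing, and finish while still holding the rod upright there: its tip showing below the slide but clear of the base plate, and its head about a finger's width (some 12 mm) above the bridge's bushing, so that a colleague can clip it. Do not let go at the end; leave the short pin in the rack and the other things on the bench alone.

Things in the scene. Friction and masses are not known exactly. Their poses are not given: they have to be found in the camera images.
- jig: Jig bolted to the bench, fixed. Dark base plate 150 x 210 x 10 mm with rails, and a white bridge (140 mm along jig x, 44 mm along jig y, underside 96 mm, top 116 mm above the bench) on two columns at jig x = -60 and +60 mm (each 20 mm wide). A brass collar stands 3 mm above the bridge around its bore. Origin: on the bridge's bore axis at the bench surface; z up; +y runs along the rails towards the slide's open end, the end stop is on the -y side.
- upper_bushing (a point): Centre of the mouth of the bridge's bushing, level with the top of its brass collar, 119 mm above the bench. Vertical through-bore 14.5 mm wide and 20 mm long (96 to 116 mm above the bench) below the collar, whose opening is 20 mm wide and 28 mm outside.
- slide (a joint): Travel of the aluminium slide (70 mm wide, 34 to 54 mm above the bench) along the rails, in m: 0 = home against the end stop, where its bushing is exactly below the bridge's; grows towards jig +y, at most 0.055. It needs about 2 N to move, stays where it is left, and starts well short of home.
- lower_bushing (a point): Centre of the mouth of the slide's bushing, top of its brass collar, 57 mm above the bench. Vertical through-bore 14.5 mm wide from 34 to 54 mm above the bench; beneath it the base plate's top is 10 mm above the bench, with 24 mm of free space between. Moves with the slide.
- slide_post (a point): Centre of the top of the upright steel post on the slide, 18 mm in diameter, standing from 54 to 100 mm above the bench, 75 mm from the slide's bushing in the jig's +y direction. Push it towards jig -y to bring the slide home. Moves with the slide.
- guide_rod_head (a point): Centre of the long guide rod's grip head (a ringed steel cylinder 18 mm in diameter, 40 mm tall, so the head runs 20 mm above and below this point). Below the head is a straight steel shank 12 mm in diameter and 110 mm long with a tapered tip (6 mm wide at the end, full width after 8 mm). z points from tip to head. It stands upright in one of the two holes of the rack, 40 mm deep, head centre about 140 mm above the bench; mass about 0.17 kg.
- guide_rod_tip (a point): Centre of the lower end face of the guide rod, 130 mm below its head's centre.
- short_pin_head (a point): Centre of the head of the short pin: the same head as the guide rod (18 mm wide, 40 mm tall) on a shank of only 70 mm, so it stands 40 mm lower, its head centre about 100 mm above the bench, in the rack's other hole. Not to be moved.
- rack: Black pin rack, fixed block 70 x 130 x 50 mm, origin at the centre of its underside; two holes 13.5 mm wide and 40 mm deep at rack y = -35 and +35 mm.
- spray_can: Red can 54 mm in diameter, 150 mm tall, origin at the centre of its underside. Leave alone.
- wrench: Steel wrench 160 mm long lying on the bench. Leave alone.
- parts_cup: Steel cup 70 mm wide, 50 mm tall, origin at the centre of its underside. Leave alone.
Not all that is in view belongs to the job. What is shaped like the part that bears guide_rod_head but blue or purple is not meant.

How it is judged:
By the outcome, as a careful person would: the job done as asked, in the order asked, and still so for the second after the job is handed in, while the arm keeps its last pose, push and grip.
It also fails if it takes over 62 s, if anything falls off the work surface, if the arm or the gripper's body presses on something with over 40 N, if the wrist force passes 120 N, or if a joint passes its speed limit or range.

## Working session

There is one attempt and no reset: what is moved stays moved. The work goes in short steps, Python scripts to look and compute and a tool call to move; the robot and the scene stay as the last step left them, time stands still between calls to the robot, and variables do not carry over. Pictures are saved under pics/ and viewed, at most 10 in all, crops included, and the job is handed in when it is done.

Besides the shell and the picture viewer there is one more tool, called after ">>>" by a JSON object that holds its "method" and its "body". move_arm: Moves the arm, as the interface text tells. Its arguments: {"type":"object","properties":{"motion":{"type":"array"},"gripper":{"type":"number"}},"required":["motion"]}

```bash
mkdir -p pics; cat > h.py <<'E'
import numpy as np, cv2
from workcell import bot
def ray(cam,px,M=None):
    M=M or bot.camera_model(cam); K=np.array(M["K"]);T=np.array(M["world_from_camera"])
    d=T[:3,:3]@np.linalg.solve(K,[px[0],px[1],1.0]); return T[:3,3],d
def atz(cam,px,z):
    o,d=ray(cam,px); return o+d*(z-o[2])/d[2]
def proj(cam,p):
    M=bot.camera_model(cam);T=np.linalg.inv(np.array(M["world_from_camera"]))
    q=np.array(M["K"])@(T[:3,:3]@np.array(p)+T[:3,3]); return q[:2]/q[2]
E
python3 - <<'E'
from h import *
a=bot.camera("scene");b=bot.camera("side");w=bot.camera("wrist")
cv2.imwrite("pics/scene.png",a);cv2.imwrite("pics/side.png",b);cv2.imwrite("pics/wrist.png",w)
for c in("scene","side","wrist"):
  T=np.array(bot.camera_model(c)["world_from_camera"]);print(c,T[:3,3].round(3),T[:3,2].round(2))
  for n in("guide_rod_head","short_pin_head","slide_post","upper_bushing","lower_bushing","jig","rack","slide"):
    try: print(n,[(round(r["score"],2),[int(v) for v in r["centre"]]) for r in bot.cut_out(c,n)][:3])
    except Exception as e: print(n,e)
o=bot.get_obs();print(o["clock"],o["eef_pos"],o["tool_rot"],o["ft_force"])
E
```

```text
scene [ 1.162 -0.266  0.863] [-0.54  0.32 -0.78]
guide_rod_head [(0.84, [259, 105]), (0.64, [206, 138]), (0.63, [238, 137])]
short_pin_head [(0.63, [237, 172])]
slide_post [(0.92, [171, 307])]
upper_bushing [(0.93, [183, 278])]
lower_bushing [(0.63, [172, 304])]
jig []
rack [(0.7, [259, 162])]
slide [(0.91, [173, 304])]
side [ 0.446 -0.721  0.871] [ 0.16  0.69 -0.71]
guide_rod_head [(0.68, [356, 283]), (0.65, [311, 220]), (0.6, [313, 268])]
short_pin_head [(0.52, [289, 271])]
slide_post [(0.57, [174, 215])]
upper_bushing [(0.78, [203, 218])]
lower_bushing [(0.89, [172, 214])]
jig [(0.79, [202, 217]), (0.51, [313, 271])]
rack [(0.81, [326, 264])]
slide [(0.79, [172, 218])]
wrist [ 0.244 -0.441  0.373] [-0.27 -0.1  -0.96]
guide_rod_head []
short_pin_head []
slide_post []
upper_bushing []
lower_bushing []
jig []
rack []
slide []
1.35 [ 0.17745497 -0.46744987  0.23133361] [9.83588796e-01 1.80424720e-01 5.34642556e-06 1.68965913e-05] [-0.72240579 -0.38786212 -0.24566895]
```

```bash
python3 - <<'E'
import cv2,numpy as np
a=cv2.imread("pics/scene.png");b=cv2.imread("pics/side.png")
x=cv2.resize(a[120:330,60:360],(800,560));y=cv2.resize(b[130:400,150:350],(444,600))
cv2.imwrite("pics/c1.png",x);cv2.imwrite("pics/c2.png",y)
E
```

```text
(no output)
```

View pics/scene.png

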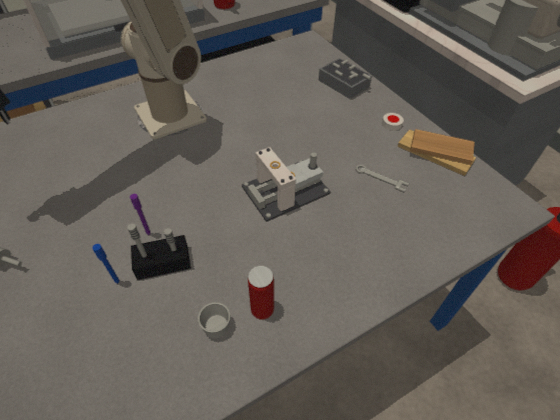

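View pics/c1.png

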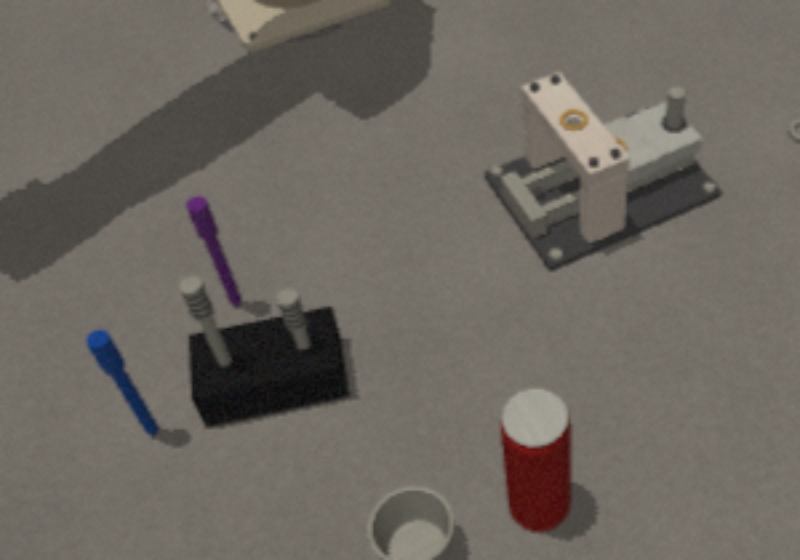

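View pics/c2.png

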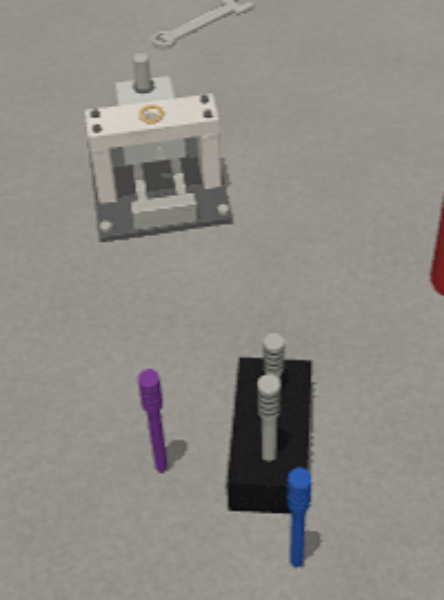

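The first candidates in the scene picture are the blue rod (100,255), the purple rod (137,206), the long steel rod with its head at (133,236), and the short pin at (169,237). I choose the steel rod at (133,236): the crop shows it ringed, with a long shank, in the rack's left hole. The bridge's collar is at (275,165), and the post top is at (313,156).

```bash
python3 - <<'E'
from h import *
P=dict(collar=((274.9,165),(218,181.3),.119),post=((313.5,155.6),(213.5,156.6),.1),rod=((132,226.5),(270.7,302.4),.16),pin=((168.7,231),(273,283.5),.12),
 purple=((134.5,197),(217.3,299),.15),blue=((98,246),(284.5,343),.15))
R={}
for n,(a,b,z) in P.items():
  o1,d1=ray("scene",a);o2,d2=ray("side",b)
  t=np.linalg.lstsq(np.c_[d1,-d2],o2-o1,rcond=None)[0]
  R[n]=(atz("scene",a,z)+atz("side",b,z))/2
  print(n,atz("scene",a,z).round(4),atz("side",b,z).round(4),((o1+d1*t[0]+o2+d2*t[1])/2).round(4))
d=R["post"]-R["collar"];print("jig y yaw",np.degrees(np.arctan2(d[1],d[0])),np.hypot(*d[:2]))
d=R["pin"]-R["rod"];print("rack",np.degrees(np.arctan2(d[1],d[0])),np.hypot(*d[:2]))
# can
print("can",atz("scene",(261,275),.15), "cup",atz("scene",(214,315),.05))
T=np.array(bot.camera_model("wrist")["world_from_camera"]);print(T.round(3))
E
```

```text
collar [0.5001 0.1238 0.119 ] [0.497  0.1223 0.119 ] [0.4973 0.1255 0.116 ]
post [0.5046 0.2437 0.1   ] [0.4995 0.2419 0.1   ] [0.4999 0.2475 0.0951]
rod [ 0.5453 -0.2622  0.16  ] [ 0.5438 -0.2647  0.16  ] [ 0.5438 -0.2626  0.1578]
pin [ 0.5646 -0.194   0.12  ] [ 0.5627 -0.1976  0.12  ] [ 0.5628 -0.1944  0.1168]
purple [ 0.4551 -0.2299  0.15  ] [ 0.4516 -0.2305  0.15  ] [ 0.4519 -0.2293  0.1474]
blue [ 0.5509 -0.3407  0.15  ] [ 0.5511 -0.3418  0.15  ] [ 0.5509 -0.3411  0.1496]
jig y yaw 88.34449087075708 0.11982121961967453
rack 74.18545034564073 0.07025828084571428
can [ 0.78687128 -0.07649016  0.15      ] cup [ 0.76952654 -0.18502559  0.05      ]
[[ 0.355 -0.896 -0.265  0.244]
 [-0.935 -0.34  -0.101 -0.441]
 [ 0.     0.284 -0.959  0.373]
 [ 0.     0.     0.     1.   ]]
```

>>> {"method": "move_arm", "body": {"motion": [{"x": 57.3, "y": -59.2, "z": 0, "yaw": -69}, {"x": 57.3, "y": -59.2, "z": 0, "yaw": -69}, {"x": 57.3, "y": -59.2, "z": 0, "yaw": -69}, {"x": 57.3, "y": -59.2, "z": 0, "yaw": -69}, {"x": 57.3, "y": -59.2, "z": 0, "yaw": -69}, {"x": 57.3, "y": -59.2, "z": 0, "yaw": -69}, {"x": 57.3, "y": -59.2, "z": 0, "yaw": -69}, {"x": 57.3, "y": -59.2, "z": 0, "yaw": -69}, {"x": 57.3, "y": -59.2, "z": 0, "yaw": -69}, {"x": 57.3, "y": -59.2, "z": 0, "yaw": -69}, {"x": 57.3, "y": -59.2, "z": 0, "yaw": -69}, {"x": 57.3, "y": -59.2, "z": 0, "yaw": -69}, {"x": 57.3, "y": -59.2, "z": 0, "yaw": -69}, {"x": 57.3, "y": -59.2, "z": 0, "yaw": -69}, {"x": 57.3, "y": -59.2, "z": 0, "yaw": -69}, {"x": 57.3, "y": -59.2, "z": 0, "yaw": -69}], "gripper": -1}}

```text
clock: 3.35
eef_pos: [0.5026, 0.2879, 0.2315]
tool_rot: [0.709, 0.705, -0.0, 0.0]
ft_force: [-1.0, -0.5, 0.2]
grip_width: -0.0001
grasp_force: 0.0
```

```bash
cat >> h.py <<'E'
def look(tag,names,zs):
    w=bot.camera("wrist");cv2.imwrite(f"pics/{tag}.png",w)
    for n,z in zip(names,zs):
        for r in bot.cut_out("wrist",n)[:2]:
            c=r["centre"];m=np.argwhere(r["mask"]);print(n,round(r["score"],2),[round(v) for v in c],atz("wrist",(c[1],c[0]),z).round(4),"bbox",m.min(0),m.max(0))
    o=bot.get_obs();print(round(o["clock"],2),np.round(o["eef_pos"],4),np.round(o["tool_rot"],4),np.round(o["ft_force"],1),o["grip_width"])
E
python3 - <<'E'
from h import *
look("w1",["slide_post","upper_bushing","slide"],[.1,.119,.054])
print(proj("wrist",[.5,.123,.119]),proj("wrist",[.502,.243,.1]))
E
```

```text
slide_post 0.84 [233, 272] [0.497  0.2589 0.1   ] bbox [207 238] [289 309]
upper_bushing 0.73 [241, 275] [0.4994 0.2601 0.119 ] bbox [195 203] [384 346]
slide 0.76 [232, 273] [0.4967 0.2435 0.054 ] bbox [207 238] [288 309]
3.55 [0.503  0.2882 0.232 ] [7.090e-01 7.052e-01 3.000e-04 1.000e-04] [-0.1  0.5  0.4] -0.0002225940591794517
[276.84242876 389.70291502] [278.40665513 251.89643593]
```

View pics/w1.png

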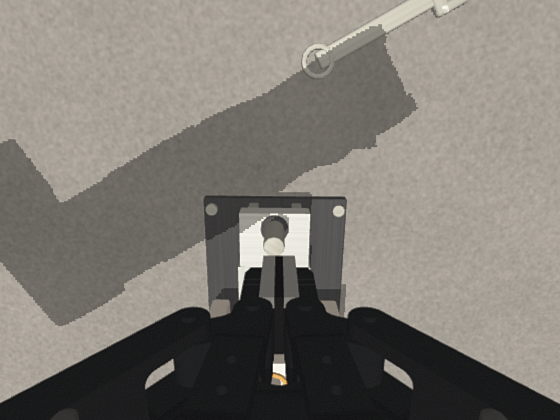

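The picture shows the post top at (274,246), straight ahead of the shut fingers. The bridge collar at (278,385) is mostly hidden behind them. I will go down behind the post and push.

>>> {"method": "move_arm", "body": {"motion": [{"x": 0.8, "y": -0.4, "z": 6}, {"x": 0.8, "y": -0.4, "z": 11}, {"x": 0.8, "y": -0.4, "z": 15}, {"x": 0.8, "y": -0.4, "z": 16}, {"x": 0.8, "y": -0.4, "z": 16}, {"x": -1, "y": -0.4, "z": 16}, {"x": -2, "y": -0.4, "z": 16}, {"x": -2.5, "y": -0.4, "z": 16}, {"x": -3, "y": -0.4, "z": 16}, {"x": -3.5, "y": -0.4, "z": 16}, {"x": -4, "y": -0.4, "z": 16}, {"x": -4.5, "y": -0.4, "z": 16}, {"x": -5, "y": -0.4, "z": 16}, {"x": -5.5, "y": -0.4, "z": 16}, {"x": -6, "y": -0.4, "z": 16}, {"x": -6, "y": -0.4, "z": 16}]}}

```text
invalid input at $.motion[0]: expected keys x, y, z, yaw
```

>>> {"method": "move_arm", "body": {"motion": [{"x": 0.8, "y": -0.4, "z": 6, "yaw": 0}, {"x": 0.8, "y": -0.4, "z": 11, "yaw": 0}, {"x": 0.8, "y": -0.4, "z": 15, "yaw": 0}, {"x": 0.8, "y": -0.4, "z": 16, "yaw": 0}, {"x": 0.8, "y": -0.4, "z": 16, "yaw": 0}, {"x": -1, "y": -0.4, "z": 16, "yaw": 0}, {"x": -2, "y": -0.4, "z": 16, "yaw": 0}, {"x": -2.5, "y": -0.4, "z": 16, "yaw": 0}, {"x": -3, "y": -0.4, "z": 16, "yaw": 0}, {"x": -3.5, "y": -0.4, "z": 16, "yaw": 0}, {"x": -4, "y": -0.4, "z": 16, "yaw": 0}, {"x": -4.5, "y": -0.4, "z": 16, "yaw": 0}, {"x": -5, "y": -0.4, "z": 16, "yaw": 0}, {"x": -5.5, "y": -0.4, "z": 16, "yaw": 0}, {"x": -6, "y": -0.4, "z": 16, "yaw": 0}, {"x": -6, "y": -0.4, "z": 16, "yaw": 0}]}}

```text
clock: 5.55
eef_pos: [0.4985, 0.2283, 0.071]
tool_rot: [0.709, 0.705, -0.001, 0.0]
ft_force: [0.6, -0.0, 0.4]
grip_width: 0.0004
grasp_force: 0.0
```

>>> {"method": "move_arm", "body": {"motion": [{"x": -0.3, "y": 0, "z": 0, "yaw": 0}, {"x": -0.6, "y": 0, "z": 0, "yaw": 0}, {"x": -0.9, "y": 0, "z": 0, "yaw": 0}]}}

```text
clock: 5.92
eef_pos: [0.4983, 0.2202, 0.0709]
tool_rot: [0.708, 0.706, -0.0, -0.0]
ft_force: [-0.0, 2.0, -2.0]
grip_width: 0.0
grasp_force: 1.1
```

>>> {"method": "move_arm", "body": {"motion": [{"x": -0.2, "y": 0, "z": 0, "yaw": 0}, {"x": -0.4, "y": 0, "z": 0, "yaw": 0}]}}

```text
clock: 6.18
eef_pos: [0.4983, 0.219, 0.0711]
tool_rot: [0.708, 0.706, 0.002, -0.003]
ft_force: [-0.5, 12.9, -4.4]
grip_width: 0.0003
grasp_force: 6.2
```

The slide met the stop: the force rose to 13 N at TCP y = 0.219, as predicted. I will back off, rise, and look down on the bushings.

>>> {"method": "move_arm", "body": {"motion": [{"x": 0.8, "y": 0, "z": 0, "yaw": 0}, {"x": 0.8, "y": 0, "z": -5, "yaw": 0}, {"x": 0.8, "y": 0, "z": -11, "yaw": 0}, {"x": 0.8, "y": 0, "z": -17, "yaw": 0}, {"x": -4, "y": 0, "z": -17, "yaw": 0}, {"x": -10, "y": 0, "z": -17, "yaw": 0}, {"x": -14, "y": 0, "z": -17, "yaw": 0}, {"x": -15, "y": 0, "z": -17, "yaw": 0}, {"x": -15, "y": 0, "z": -17, "yaw": 0}, {"x": -15, "y": 0, "z": -17, "yaw": 0}, {"x": -15, "y": 0, "z": -17, "yaw": 0}]}}

```text
clock: 7.55
eef_pos: [0.4982, 0.0675, 0.2412]
tool_rot: [0.708, 0.706, -0.0, -0.0]
ft_force: [-0.7, 0.4, -0.1]
grip_width: -0.0002
grasp_force: 0.0
```

```bash
python3 - <<'E'
from h import *
look("w2",["slide_post","upper_bushing"],[.1,.119])
g=cv2.imread("pics/w2.png")
p=proj("wrist",[.499,.1235,.119]);print(p)
x,y=int(p[0]),int(p[1]);y0=max(y-110,0);x0=x-110
cv2.imwrite("pics/w2c.png",cv2.resize(g[y0:y0+200,x0:x0+220],None,fx=3,fy=3,interpolation=cv2.INTER_CUBIC)[:600,:800]);print(x0,y0)
E
```

```text
slide_post 0.96 [51, 280] [0.4988 0.1746 0.1   ] bbox [  0 236] [160 318]
upper_bushing 0.65 [100, 278] [0.4975 0.1409 0.119 ] bbox [  0 177] [191 374]
7.7 [0.4982 0.0671 0.2412] [ 7.079e-01  7.063e-01 -1.000e-04 -0.000e+00] [-1.3  0.3 -0.5] 0.0001412911986569658
[280.56525273 125.2626249 ]
170 15
```

View pics/w2c.png

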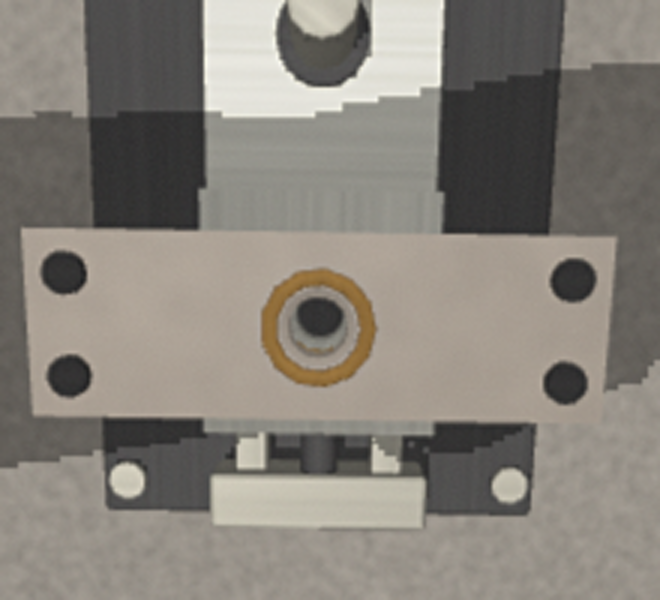

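The crop shows the collar ring at about (276,124) and an open dark bore through to the slide. I will compare the ring and the lower bore numerically.

```bash
python3 - <<'E'
from h import *
g=cv2.imread("pics/w2.png");h=cv2.cvtColor(g,cv2.COLOR_BGR2HSV)
m=((h[...,1]>120)&(h[...,2]>90)&(h[...,0]<30)).astype(np.uint8);m[:, :240]=0;m[:,320:]=0;m[:80]=0;m[170:]=0
c=max(cv2.findContours(m,0,1)[0],key=cv2.contourArea);e=cv2.fitEllipse(c);print(e)
P=atz("wrist",e[0],.119);print("collar",P)
for z in(.119,.116,.096,.057,.054,.034,.010):
  q=proj("wrist",[P[0],P[1],z]);r=proj("wrist",[P[0]+.00725,P[1],z]);print(z,((q-[170,15])*3).round(1),((r[0]-q[0])*3).round(1))
# bridge corners direction in crop
a=[atz("wrist",(170+x/3,15+y/3),.116) for x,y in((64,272),(573,280),(69,376),(565,383))]
print("bridge x-dir deg",[np.degrees(np.arctan2(*(v[1]-v[0])[[1,0]])) for v in((a[0],a[1]),(a[2],a[3]))], np.mean(a,0))
E
```

```text
((275.6838684082031, 123.86463165283203), (36.23458480834961, 37.40533447265625), 2.94077205657959)
collar [0.49553356 0.12447724 0.119     ]
0.119 [317.1 326.6] 30.6
0.116 [317.2 325.9] 30.3
0.096 [317.8 321.3] 28.2
0.057 [318.8 314. ] 24.9
0.054 [318.8 313.5] 24.6
0.034 [319.2 310.5] 23.2
0.01 [319.7 307.2] 21.8
bridge x-dir deg [np.float64(-0.9967651964542702), np.float64(-0.9278383493377607)] [0.49572574 0.12387319 0.116     ]
```

>>> {"method": "move_arm", "body": {"motion": [{"x": -6, "y": 0.7, "z": -2, "yaw": 0}, {"x": -12, "y": 1.4, "z": -2, "yaw": 0}, {"x": -18, "y": 2.1, "z": -2, "yaw": 0}, {"x": -24, "y": 2.8, "z": -2, "yaw": 0}, {"x": -30, "y": 3.5, "z": -2, "yaw": 0}, {"x": -36, "y": 4.2, "z": -2, "yaw": 0}, {"x": -39, "y": 4.7, "z": -2, "yaw": 0}, {"x": -39, "y": 4.7, "z": -2, "yaw": 0}, {"x": -39, "y": 4.7, "z": -2, "yaw": 0}, {"x": -39, "y": 4.7, "z": -2, "yaw": 0}], "gripper": 0.3}}

```text
clock: 8.95
eef_pos: [0.544, -0.3223, 0.2617]
tool_rot: [0.708, 0.706, 0.0, -0.0]
ft_force: [-0.6, 0.1, -0.9]
grip_width: 0.0554
grasp_force: 0.0
```

```bash
python3 - <<'E'
from h import *
look("w3",["guide_rod_head","short_pin_head"],[.14,.10])
for n,p in dict(rod=[.5445,-.2635,.16],pin=[.5637,-.1955,.12],pur=[.453,-.23,.15],blue=[.551,-.341,.15]).items(): print(n,proj("wrist",p))
E
```

```text
guide_rod_head 0.91 [36, 112] [ 0.4329 -0.2079  0.14  ] bbox [ 0 50] [ 81 180]
short_pin_head 0.97 [29, 303] [ 0.5622 -0.197   0.1   ] bbox [ 10 291] [ 48 317]
9.1 [ 0.544  -0.3227  0.2618] [7.079e-01 7.064e-01 1.000e-04 2.000e-04] [0.9 0.1 0.5] 0.05581870609129053
rod [280.14359297 122.82203873]
pin [306.95215168  20.92934541]
pur [140.35604286  69.77353947]
blue [288.92917898 229.19884907]
```

View pics/w3.png

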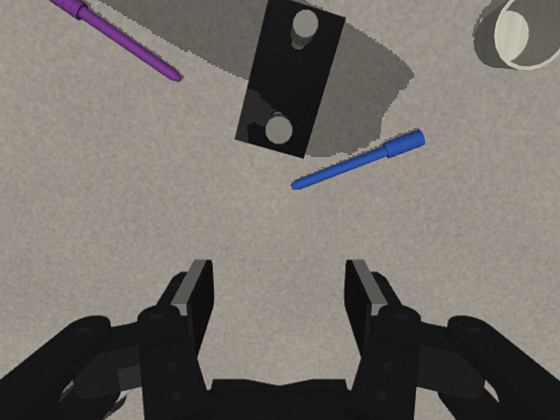

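The rod's head top is at about (279,128) and the short pin's is at (305,23). The blue and purple rods lie flat on the bench, at (360,162) and (120,40).

```bash
python3 - <<'E'
from h import *
g=cv2.imread("pics/w3.png");h=cv2.cvtColor(g,cv2.COLOR_BGR2GRAY)
m=(h>110).astype(np.uint8);m[:105]=0;m[155:]=0;m[:,:258]=0;m[:,298:]=0
c=max(cv2.findContours(m,0,1)[0],key=cv2.contourArea);print(cv2.minEnclosingCircle(c),cv2.contourArea(c));e=cv2.fitEllipse(c);print(e)
P=atz("wrist",e[0],.16);print(P)
o=bot.get_obs()["eef_pos"];print(((P-o)*100).round(2))
E
```

```text
((278.1158447265625, 129.5457305908203), 13.133341789245605) 499.5
((278.33258056640625, 129.5762481689453), (25.14234733581543, 25.396312713623047), 7.573885917663574)
[ 0.5433043  -0.26782992  0.16      ]
[ -0.07   5.48 -10.18]
```

>>> {"method": "move_arm", "body": {"motion": [{"x": 5.6, "y": -0.05, "z": 0, "yaw": 0}, {"x": 5.6, "y": -0.05, "z": 2, "yaw": 0}, {"x": 5.6, "y": -0.05, "z": 6, "yaw": 0}, {"x": 5.6, "y": -0.05, "z": 10, "yaw": 0}, {"x": 5.6, "y": -0.05, "z": 13, "yaw": 0}, {"x": 5.6, "y": -0.05, "z": 13.7, "yaw": 0}, {"x": 5.6, "y": -0.05, "z": 13.7, "yaw": 0}, {"x": 5.6, "y": -0.05, "z": 13.7, "yaw": 0}]}}

```text
clock: 10.1
eef_pos: [0.5447, -0.2682, 0.1262]
tool_rot: [0.708, 0.706, 0.001, 0.002]
ft_force: [1.2, 0.1, -0.4]
grip_width: 0.0554
grasp_force: 0.0
```

>>> {"method": "move_arm", "body": {"motion": [{"x": 0, "y": 0, "z": 0, "yaw": 0}, {"x": 0, "y": 0, "z": 0, "yaw": 0}, {"x": 0, "y": 0, "z": 0, "yaw": 0}, {"x": 0, "y": 0, "z": 0, "yaw": 0}, {"x": 0, "y": 0, "z": 0, "yaw": 0}, {"x": 0, "y": 0, "z": 0, "yaw": 0}], "gripper": -1}}

```text
clock: 10.85
eef_pos: [0.5436, -0.2681, 0.1252]
tool_rot: [0.708, 0.706, 0.0, 0.001]
ft_force: [-1.9, -1.3, 5.3]
grip_width: 0.0165
grasp_force: 58.4
```

>>> {"method": "move_arm", "body": {"motion": [{"x": 0, "y": 0, "z": -0.5, "yaw": 0}, {"x": 0, "y": 0, "z": -1.5, "yaw": 0}, {"x": 0, "y": 0, "z": -3, "yaw": 0}, {"x": 0, "y": 0, "z": -4.5, "yaw": 0}, {"x": 0, "y": 0, "z": -6.5, "yaw": 0}, {"x": 0, "y": 0, "z": -9, "yaw": 0}, {"x": 0, "y": 0, "z": -11.5, "yaw": 0}, {"x": 0, "y": 0, "z": -13, "yaw": 0}, {"x": 0, "y": 0, "z": -13.5, "yaw": 0}, {"x": 0, "y": 0, "z": -13.5, "yaw": 0}]}}

```text
clock: 12.1
eef_pos: [0.5434, -0.2677, 0.2591]
tool_rot: [0.708, 0.706, -0.0, -0.0]
ft_force: [-0.2, -0.1, -2.5]
grip_width: 0.0164
grasp_force: 58.6
```

>>> {"method": "move_arm", "body": {"motion": [{"x": 1.5, "y": -0.2, "z": -0.5, "yaw": 0}, {"x": 4.5, "y": -0.6, "z": -0.5, "yaw": 0}, {"x": 9, "y": -1.1, "z": -0.5, "yaw": 0}, {"x": 14, "y": -1.7, "z": -0.5, "yaw": 0}, {"x": 19, "y": -2.3, "z": -0.5, "yaw": 0}, {"x": 24, "y": -2.9, "z": -0.5, "yaw": 0}, {"x": 29, "y": -3.5, "z": -0.5, "yaw": 0}, {"x": 33.5, "y": -4.1, "z": -0.5, "yaw": 0}, {"x": 37, "y": -4.5, "z": -0.5, "yaw": 0}, {"x": 38.7, "y": -4.7, "z": -0.5, "yaw": 0}, {"x": 39.2, "y": -4.8, "z": -0.5, "yaw": 0}, {"x": 39.2, "y": -4.8, "z": -0.5, "yaw": 0}, {"x": 39.2, "y": -4.8, "z": -0.5, "yaw": 0}, {"x": 39.2, "y": -4.8, "z": -0.5, "yaw": 0}]}}

```text
clock: 13.85
eef_pos: [0.4971, 0.1234, 0.2643]
tool_rot: [0.709, 0.705, -0.0, 0.0]
ft_force: [-0.6, -0.0, -1.7]
grip_width: 0.0167
grasp_force: 58.7
```

```bash
python3 - <<'E'
from h import *
a=bot.camera("scene");b=bot.camera("side");look("w4",[],[])
o=np.array(bot.get_obs()["eef_pos"])
def crop(im,c,p):
  q=proj(c,p);x0,y0=int(q[0])-33,int(q[1])-52;print(c,x0,y0)
  return cv2.resize(im[y0:y0+100,x0:x0+66],None,fx=6,fy=6,interpolation=cv2.INTER_CUBIC)
p=[.497,.124,.15]
cv2.imwrite("pics/c4.png",np.hstack([crop(a,"scene",p),crop(b,"side",p)]))
for c in("scene","side"):
  print(c,"tip",proj(c,[o[0],o[1],o[2]-.116]),"head",proj(c,[o[0],o[1],o[2]+.015]),"collar",proj(c,[.4965,.124,.119]))
  for n in("guide_rod_tip","guide_rod_head"):
    print([(round(r["score"],2),np.round(r["centre"]),np.argwhere(r["mask"]).min(0),np.argwhere(r["mask"]).max(0)) for r in bot.cut_out(c,n)][:2])
E
```

```text
14.0 [0.4971 0.1238 0.2643] [ 0.7088  0.7054 -0.      0.    ] [-0.1 -0.5 -1.7] 0.01663627410706668
scene 241 103
side 183 119
scene tip [274.34540964 155.98446267] head [274.42400218 113.93279808] collar [274.2770562  164.13392328]
[(0.73, array([203., 156.]), array([186, 150]), array([228, 165])), (0.6, array([304., 144.]), array([283, 119]), array([321, 164]))]
[(0.92, array([303., 146.]), array([283, 120]), array([321, 164])), (0.82, array([203., 158.]), array([186, 149]), array([229, 165]))]
side tip [216.94296091 171.64951331] head [211.98299562 125.73423889] collar [217.69726062 180.87431888]
[(0.98, array([356., 320.]), array([336, 287]), array([380, 349])), (0.93, array([323., 183.]), array([309, 153]), array([339, 217]))]
[(0.8, array([324., 179.]), array([310, 153]), array([339, 217])), (0.76, array([353., 322.]), array([336, 287]), array([380, 349]))]
```

View pics/c4.png

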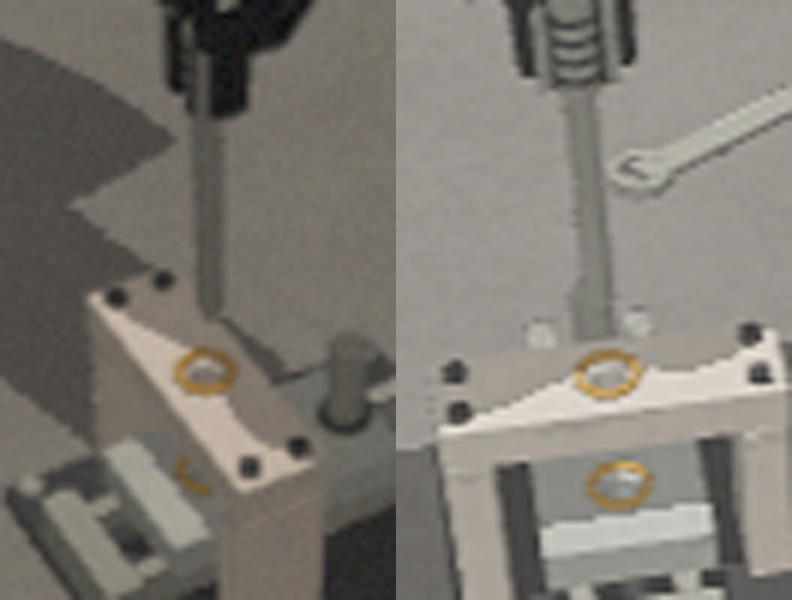

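The crops show the rod upright over the collar, with the tip at about (276,156) in the scene view. In the side view the shank stands slightly left of the collar at (218,181), with the post behind it. I will measure the lateral offset of the shank from the collar axis in each view.

```bash
cat > off.py <<'E'
from h import *
def run(zs):
  o=np.array(bot.get_obs()["eef_pos"]);A=[];B=[]
  for c in("scene","side"):
    g=bot.camera(c);h=cv2.cvtColor(g,cv2.COLOR_BGR2HSV)
    q=proj(c,[.4965,.124,.119]).astype(int)
    m=np.zeros(h.shape[:2],np.uint8);s=np.s_[q[1]-9:q[1]+10,q[0]-12:q[0]+13]
    hh=h[s];m[s]=((hh[...,1]>95)&(hh[...,0]<30))
    ys,xs=np.nonzero(m);e=cv2.fitEllipse(cv2.convexHull(np.c_[xs,ys].astype(np.int32)))
    P=atz(c,e[0],.119);print(c,"collar",np.round(e[0],1),np.round(e[1],1),P.round(4))
    f=cv2.GaussianBlur(g,(0,0),.6).astype(float).mean(2);d=[]
    for z in zs:
      t=proj(c,[P[0],P[1],z]);r=int(round(t[1]));row=np.gradient(f[r]);x0=int(t[0])-11
      w=row[x0:x0+23];k=np.arange(x0,x0+23)
      # dark shank: left edge falling, right edge rising; take strongest pair ~ correct width
      W=abs(proj(c,[P[0]+.006,P[1],z])-proj(c,[P[0]-.006,P[1],z]))
      best=max(((abs(w[i])+abs(w[j]),(k[i]+k[j])/2,k[j]-k[i]) for i in range(23) for j in range(i+5,min(i+10,23)) if w[i]*w[j]<0))
      d.append((best[1]-t[0],best[2]))
    dm=np.median([x[0] for x in d]);print(np.round(d,1).tolist(),"median",dm)
    z=np.mean(zs);t=proj(c,[P[0],P[1],z])
    A.append([(proj(c,[P[0]+.01,P[1],z])-t)[0]/10,(proj(c,[P[0],P[1]+.01,z])-t)[0]/10]);B.append(dm)
  print("rod minus collar, mm world xy",np.linalg.solve(A,B).round(2),"A",np.round(A,2).tolist(),"eef",o.round(4))
E
python3 -c "
from off import *
run(np.arange(.175,.225,.004))"
```

```text
scene collar [274.6 164.5] [7.4 9.6] [0.498 0.124 0.119]
[[-3.1, 5.0], [0.9, 5.0], [0.9, 5.0], [0.9, 5.0], [0.9, 5.0], [0.9, 5.0], [0.9, 5.0], [0.9, 5.0], [0.9, 5.0], [0.9, 5.0], [0.9, 5.0], [0.9, 5.0], [0.8, 5.0]] median 0.8657998647352656
side collar [217.8 180.8] [ 7.4 10.5] [0.4968 0.124  0.119 ]
[[0.1, 6.0], [0.3, 6.0], [-0.1, 5.0], [0.1, 5.0], [0.2, 5.0], [-0.2, 6.0], [-0.0, 6.0], [0.1, 6.0], [0.3, 6.0], [-0.1, 5.0], [0.1, 5.0], [0.2, 5.0], [-0.1, 6.0]] median 0.09764110879737586
rod minus collar, mm world xy [0.5  2.18] A [[0.21, 0.35], [0.44, -0.06]] eef [0.497  0.1243 0.2643]
```

>>> {"method": "move_arm", "body": {"motion": [{"x": -0.2, "y": -0.05, "z": 0, "yaw": 0}, {"x": -0.2, "y": -0.05, "z": 1, "yaw": 0}, {"x": -0.2, "y": -0.05, "z": 2, "yaw": 0}, {"x": -0.2, "y": -0.05, "z": 2.5, "yaw": 0}, {"x": -0.2, "y": -0.05, "z": 3, "yaw": 0}, {"x": -0.2, "y": -0.05, "z": 3.5, "yaw": 0}, {"x": -0.2, "y": -0.05, "z": 3.8, "yaw": 0}, {"x": -0.2, "y": -0.05, "z": 3.8, "yaw": 0}]}}

```text
clock: 15.3
eef_pos: [0.4963, 0.1224, 0.2261]
tool_rot: [0.708, 0.706, -0.0, -0.0]
ft_force: [0.4, 0.2, -2.5]
grip_width: 0.017
grasp_force: 58.7
```

>>> {"method": "move_arm", "body": {"motion": [{"x": 0, "y": 0, "z": 0.2, "yaw": 0}, {"x": 0, "y": 0, "z": 0.4, "yaw": 0}, {"x": 0, "y": 0, "z": 0.6, "yaw": 0}, {"x": 0, "y": 0, "z": 0.8, "yaw": 0}, {"x": 0, "y": 0, "z": 0.8, "yaw": 0}]}}

```text
clock: 15.92
eef_pos: [0.4963, 0.1223, 0.2181]
tool_rot: [0.708, 0.706, -0.0, -0.0]
ft_force: [0.2, -0.5, -2.5]
grip_width: 0.0163
grasp_force: 58.7
```

No contact force, and the tip is already inside the bore. I will go on down in steps.

>>> {"method": "move_arm", "body": {"motion": [{"x": 0, "y": 0, "z": 0.4, "yaw": 0}, {"x": 0, "y": 0, "z": 0.8, "yaw": 0}, {"x": 0, "y": 0, "z": 1.2, "yaw": 0}, {"x": 0, "y": 0, "z": 1.6, "yaw": 0}, {"x": 0, "y": 0, "z": 2, "yaw": 0}, {"x": 0, "y": 0, "z": 2.4, "yaw": 0}, {"x": 0, "y": 0, "z": 2.8, "yaw": 0}, {"x": 0, "y": 0, "z": 3.2, "yaw": 0}, {"x": 0, "y": 0, "z": 3.6, "yaw": 0}, {"x": 0, "y": 0, "z": 3.6, "yaw": 0}]}}

```text
clock: 17.18
eef_pos: [0.4962, 0.1223, 0.1819]
tool_rot: [0.708, 0.706, -0.0, -0.0]
ft_force: [0.3, 0.5, -1.8]
grip_width: 0.0162
grasp_force: 58.7
```

>>> {"method": "move_arm", "body": {"motion": [{"x": 0, "y": 0, "z": 0.2, "yaw": 0}, {"x": 0, "y": 0, "z": 0.4, "yaw": 0}, {"x": 0, "y": 0, "z": 0.6, "yaw": 0}, {"x": 0, "y": 0, "z": 0.8, "yaw": 0}, {"x": 0, "y": 0, "z": 1, "yaw": 0}, {"x": 0, "y": 0, "z": 1.2, "yaw": 0}, {"x": 0, "y": 0, "z": 1.2, "yaw": 0}]}}

```text
clock: 18.05
eef_pos: [0.4963, 0.1224, 0.1701]
tool_rot: [0.708, 0.706, -0.0, -0.0]
ft_force: [-0.3, -1.0, -1.7]
grip_width: 0.0164
grasp_force: 58.7
```

>>> {"method": "move_arm", "body": {"motion": [{"x": 0, "y": 0, "z": 0.2, "yaw": 0}, {"x": 0, "y": 0, "z": 0.4, "yaw": 0}, {"x": 0, "y": 0, "z": 0.6, "yaw": 0}, {"x": 0, "y": 0, "z": 0.8, "yaw": 0}, {"x": 0, "y": 0, "z": 1, "yaw": 0}, {"x": 0, "y": 0, "z": 1.2, "yaw": 0}, {"x": 0, "y": 0, "z": 1.2, "yaw": 0}]}}

```text
clock: 18.92
eef_pos: [0.4963, 0.1224, 0.1581]
tool_rot: [0.708, 0.706, -0.0, -0.0]
ft_force: [-0.6, 0.3, -2.2]
grip_width: 0.0165
grasp_force: 58.7
```

>>> {"method": "move_arm", "body": {"motion": [{"x": 0, "y": 0, "z": 0.3, "yaw": 0}, {"x": 0, "y": 0, "z": 0.6, "yaw": 0}, {"x": 0, "y": 0, "z": 0.9, "yaw": 0}, {"x": 0, "y": 0, "z": 1.2, "yaw": 0}, {"x": 0, "y": 0, "z": 1.5, "yaw": 0}, {"x": 0, "y": 0, "z": 1.8, "yaw": 0}, {"x": 0, "y": 0, "z": 2, "yaw": 0}, {"x": 0, "y": 0, "z": 2.2, "yaw": 0}, {"x": 0, "y": 0, "z": 2.2, "yaw": 0}, {"x": 0, "y": 0, "z": 2.2, "yaw": 0}]}}

```text
clock: 20.18
eef_pos: [0.4965, 0.1224, 0.1364]
tool_rot: [0.708, 0.706, 0.0, 0.0]
ft_force: [-0.4, 0.9, -2.2]
grip_width: 0.0166
grasp_force: 58.7
```

```bash
python3 - <<'E'
from h import *
a=bot.camera("scene");b=bot.camera("side")
def crop(im,c,p):
  q=proj(c,p);x0,y0=int(q[0])-33,int(q[1])-45;print(c,x0,y0)
  return cv2.resize(im[y0:y0+100,x0:x0+66],None,fx=6,fy=6,interpolation=cv2.INTER_CUBIC)
p=[.497,.124,.12]
cv2.imwrite("pics/c5.png",np.hstack([crop(a,"scene",p),crop(b,"side",p)]))
for c in("scene","side"): print(proj(c,[.4965,.124,.119]),proj(c,[.4965,.124,.131]),proj(c,[.4965,.124,.171]))
o=bot.get_obs();print(o["eef_pos"],o["ft_force"],o["ft_torque"])
E
```

```text
scene 241 118
side 184 135
[274.2770562  164.13392328] [274.28285491 160.77868494] [274.30295099 149.15073395]
[217.69726062 180.87431888] [217.29143347 177.13457988] [215.89287267 164.24669804]
[0.49653276 0.12240559 0.13644158] [ 0.1966539   0.04315097 -1.77248881] [-0.02978802 -0.01371296  0.03129   ]
```

View pics/c5.png

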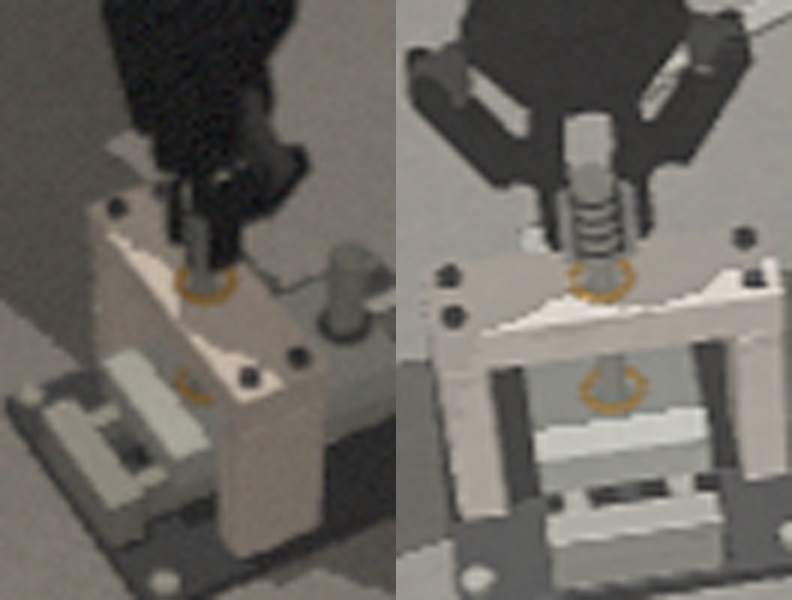

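The side crop shows the shank passing through the bridge's collar at (600,278) and into the slide's collar at (612,385). The head sits clear above, and the wrist carries only the rod's weight. I am handing the job in.

```bash
python3 -c "
from workcell import bot
print(bot.job_done())"
```

```text
the job is handed in; nothing more can be done
None
```

I pushed the slide home (13 N against the stop) and threaded the long guide rod through both bushings, handing in with it held upright, the head about 12 mm above the bridge's collar and the tip about 11 mm above the base plate by calculation; the blue and purple look-alike rods, upright at the start, were lying on the bench before I reached the rack, and I don't know why.

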